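# Fit the filter wheel's axle

## Task

Take the red-headed axle out of the grey rack and thread it straight down through the upper ear of the white bracket, the bore of the filter wheel and the lower ear, pressing it gently home until its collar sits flush on the upper ear, then let go and move clear. The ears are adjustable and their bores sit several millimetres off the bracket's nominal axis, so feel your way and never push the axle or the gripper against the bracket or wheel with more than 25 N; leave the black-headed spare rod, the dropper bottle and the glass dish where they are.

Things in the scene. Friction and masses are not known exactly. Their poses are not given: they have to be found in the camera images.
- axle: The loose axle, about 0.09 kg, red head up. Origin: centre of its collar's underside, z up along the axle. Collar 24 mm dia, z = 0 to 5 mm; steel shank 10 mm dia down to z = -57 mm, then a cone to an 8 mm flat tip at z = -60 mm. It starts upright in one of the rack's two sockets, collar resting on the rack's top.
- axle_head (a point): Centre of the axle's red square head, the place to grip: 18 x 18 mm (flats square to the axle's x and y), 32 mm tall, from 5 to 37 mm above the collar's underside; this point is 21 mm above it.
- axle_tip (a point): Tip of the axle's nose, on its axis, 60 mm below the underside of the collar.
- spare: Bystander: spare rod, same size, shape and frame as the axle, but with a black head and brass shank, standing in the rack's other socket. Leave it in place.
- rack: Fixed grey block 60 (x) x 160 (y) x 70 mm high; origin at the centre of its underside. Two upright sockets, 13 mm dia and 66 mm deep, at x = 0, y = +45 and -45 mm; the axle stands in one, the spare in the other.
- stand: Fixed bracket. Origin on the table below the nominal bore axis, z up. Dark base plate 10 mm thick, x -95 to 55, y -50 to 50 mm. White column at x -88 to -52 mm carries a yoke of two flat white ears, 50 mm wide (y), 12 mm thick, reaching x = 25 mm, each with an upright 12 mm through bore, the two in line. Nothing is higher than 79 mm (blue disc over the column).
- upper_ear (a point): Nominal centre of the upper bore's mouth, on the ear's top face (z = 76 mm over the table; the ear is 64 to 76 mm). The yoke is clamped firm in adjusting slots: the real axis of both bores lies up to 7 mm off this point along the stand's x and also along its y. The measured poses do not show it; a thin black ring marks the real mouth.
- wheel_place (a point): Nominal centre of the black filter wheel between the ears (51 mm over the table): 88 mm dia, hub 22 mm tall, bore 13 mm. It is captive but floats sideways: its bore starts up to 0.8 mm in x and in y off the ears' real axis, and the axle's cone pushes it into line with a few newtons.
- lower_ear (a point): Nominal centre of the lower bore's mouth (38 mm over the table; ear 26 to 38 mm), off by the same offset as the upper one. A spring ball (3 to 5 N) at its +x side rubs on the shank, so the axle does not fall home by itself: it must be pressed down the last 15 mm or so (up to about 12 N) until the collar meets the upper ear.
- dropper: Bystander: small blue dropper bottle, 32 mm dia, 75 mm tall, origin under its centre. Leave it alone.
- dish: Bystander: small glass dish, 60 mm dia, 18 mm high, origin under its centre. Leave it alone.
Things that resemble listed ones, but are neither listed nor needed, are in the scene too. Of the things like the axle, leave any that is turquoise; of the rest the smaller one is meant.

How it is judged:
By the outcome, as a careful person would: the job done as asked, in the order asked, and still so for the second after the job is handed in, with the robot touching nothing.
It also fails if it takes over 72 s, if anything falls off the work surface, if the arm or the gripper's body presses on something with over 40 N, if the wrist force passes 120 N, or if a joint passes its speed limit or range.

## Robot

A 6-joint arm with a two-finger parallel gripper is mounted at the origin on the work surface. World frame = base frame: x ahead of the robot, y to its left, z up, the work surface at z = 0. Lengths are in m, angles in rad, forces in N, time in s.
With the tool pointing down it reaches from about 0.35 to 0.875 m from the base axis. Payload 4.2 kg.
Tool frame: the origin (TCP) lies at the very end of the fingers, on their centre line; the grasp point (between the pads) lies 19 mm behind it (grip_depth is the z of the grasp point in the tool frame, in m); z points along the fingers, y is the line along which they close (so a half turn about z gives the same grasp; the last joint's range is limited). The gripper opens to 85 mm and grips with 20 to 120 N. Pads are 22 mm wide; open, the fingers measure 114 mm over their backs; the gripper's body (76 mm by 85 mm) begins 54 mm behind the grasp point. The pads swing forward as they close: fully open they stand 13 mm farther back than shut.
Start: joints at [-1.007, 0.385, 0.008, 0, -1.194, -0.259], TCP at [0.188, -0.596, 0.231] pointing down, gripper open.
Joint ranges: [-3.14, 3.14], [-1.21, 2.06], [-1.07, 1.41], [-3.16, 2.05], [-2.99, -0.16], [-3.1, 3.1]. Speed limits (rad/s): [2.79, 2.79, 3.14, 3.14, 3.14, 3.14].

## Interface

Orientations are given as [roll, pitch, yaw] about the fixed x, y, z axes, in that order (R = Rz(yaw) Ry(pitch) Rx(roll)).
In Python, from bench import get_obs, snapshot, job_done, silhouettes, mark_of, grip_depth gives the robot as it stands.
- The arm moves only by the tool move_arm, never from a script. Its argument "moves" is a list of rows, each a list of 2 entries, a list of its own where there are three numbers: the shift along the tool's x, y, z in mm, then the turn about the tool's z in degrees. In form: [[[tx, ty, tz], turn], ...]. A call has 1 to 20 rows; each row is the pose to reach, as a shift and turn from the pose commanded when the call began, along the tool's axes at that moment; what a row does not reach only later rows make up. A row lasts 1/8 s, in which the tool goes at most 62.5 mm and 10.7 degrees, less where a joint would pass 70% of its speed; a pose out of reach is approached as far as the arm can. A call with a gripper value outside its range is refused whole. "jaw" is the finger opening in mm, from 0 to 85.4, set as the call begins (left out, the last holds). The fingers move at their own pace and stop on an object; "newtons" is the grip in N (left out, the last holds). Time passes only in rows, so rows that repeat a pose let the fingers close. It gives the time, the measured TCP pose, the force, the opening and the grip force at its end, in the units of the state.
- get_obs(): the state, without advancing time (a new reading comes with each control period).
- snapshot(name): name is "scene" or "top"; returns a dict with "pixels" (420x560x3 uint8, blue, green, red), "mtx" (3x3 intrinsics, pixels), "pose" (4x4, takes a point from camera to world coordinates). Camera axes: x right, y up, looking along -z (the intrinsics and any distortion apply to the point x, -y, -z); pixel columns grow to the right and rows downward; lengths in m; the calibration is good to about 2 mm. A picture is of the moment at which its call begins. There is no depth.
- job_done(): hands the job in; it is judged then, once.
Trained networks look in the newest picture that a camera, given by its name, has taken for a name from the list of things; names that differ only in an ending like _2 or _b are one class to them, and where a whole thing is asked for, a point or a joint stands for the part that bears it (a point fixed in the world has none). Each returns a list of dicts, best first, with "conf" (0 to 1); they miss things now and then, are a little off and sometimes report something else, mostly with a low value. They report only what shows in the picture. A call takes as long as a camera call. They do not tell look-alikes from the thing itself.
- silhouettes(thing, camera): "pixels" (420x560 bool, what is visible of it).
- mark_of(thing, camera): "centre" ([x, y, z] in m, in world coordinates, good to about 4 mm: a listed point, or the origin of a listed thing).
The state is a dict: "time": time; "joints": joint angles; "qvel": joint speeds; "joint_torque": joint torques, N m; "tcp_pos": TCP position; "tool_rot": TCP orientation; "wrist_force": force on the tool from outside, world axes, zero at the start; "moment": the same for the moment, N m; "gripper_width": finger opening in m; "gripper_force": force on a finger pad.
Only numpy, scipy, OpenCV 4.12 (cv2) and the standard library are available. Lean on these libraries where they do the work, as an engineer would, in place of code of your own. Each camera call takes 0.05 s, during which the arm holds its last target. There are 200 camera calls.

## Working session

There is one attempt and no reset: what is moved stays moved. The work goes in short steps, Python scripts to look and compute and a tool call to move; the robot and the scene stay as the last step left them, time stands still between calls to the robot, and variables do not carry over. Pictures are saved under pics/ and viewed, at most 10 in all, crops included, and the job is handed in when it is done.

Besides the shell and the picture viewer there is one more tool, called after "Call:" by a JSON object that holds its "method" and its "body", one argument or row to a line. move_arm: Moves the arm, as the interface text tells. Its arguments: {"type":"object","properties":{"moves":{"type":"array"},"jaw":{"type":"number"},"newtons":{"type":"number"}},"required":["moves"]}

```bash
mkdir -p pics; cat > h.py <<'E'
import numpy as np,cv2
from bench import *
np.set_printoptions(precision=4,suppress=True)
def proj(s,P):
    c=np.linalg.inv(s["pose"])@np.append(P,1); p=s["mtx"]@[c[0],-c[1],-c[2]]; return p[:2]/p[2]
def atz(s,uv,z):
    d=np.linalg.inv(s["mtx"])@[uv[0],uv[1],1]; d=s["pose"][:3,:3]@[d[0],-d[1],-d[2]]; o=s["pose"][:3,3]
    return o+d*(z-o[2])/d[2]
E
python3 - <<'E'
from h import *
o=get_obs(); print({k:o[k] for k in("time","tcp_pos","tool_rot","wrist_force","gripper_width")},grip_depth)
for c in("scene","top"):
    s=snapshot(c); cv2.imwrite(f"pics/{c}0.png",s["pixels"]); print(c,s["pose"][:3,3],s["mtx"][0,0])
    for t in("axle","axle_head","spare","rack","stand","upper_ear","dropper","dish"):
        for m in mark_of(t,c): print(t,round(m["conf"],2),m["centre"],proj(s,m["centre"]))
E
```

```text
{'time': 0.0, 'tcp_pos': array([ 0.1874, -0.5956,  0.2302]), 'tool_rot': array([ 3.1394, -0.0001, -2.837 ]), 'wrist_force': array([-0.3611,  0.3211, -0.3244]), 'gripper_width': 0.08579743933798326} -0.0187
scene [ 1.1838 -0.4393  0.852 ] 451.3167116643277
axle 0.83 [0.5042, -0.3786, 0.0776] [137.7985 277.337 ]
axle 0.53 [0.5214, -0.2843, 0.074] [181.735  263.5467]
axle 0.5 [0.4337, -0.2415, 0.0595] [183.4759 235.8742]
axle_head 0.92 [0.4988, -0.3751, 0.1049] [135.1774 267.0099]
axle_head 0.68 [0.5214, -0.2816, 0.0931] [181.2637 257.4608]
axle_head 0.63 [0.4316, -0.2366, 0.0793] [183.4735 228.7938]
spare 0.65 [0.5587, -0.2018, 0.0685] [222.9408 258.9777]
spare 0.55 [0.6942, -0.0159, 0.0009] [324.3314 278.2106]
rack 0.56 [0.5388, -0.2427, -0.0008] [207.0195 280.3896]
rack 0.45 [0.5578, -0.2007, 0.0675] [223.2302 258.7895]
stand 0.62 [0.5348, 0.1429, 0.0021] [334.5155 211.3413]
upper_ear 0.92 [0.5366, 0.1352, 0.0754] [334.1724 192.5341]
dropper 0.68 [0.4504, 0.3347, -0.0003] [367.0799 169.3322]
dish 0.73 [0.6928, -0.0172, -0.0007] [323.4976 278.4946]
top [ 0.2834 -0.0177  1.5132] 545.52
[... 300 characters left out ...]
axle_head 0.51 [0.5151, -0.2791, 0.0954] [371.2394 230.5615]
spare 0.7 [0.6927, -0.0182, -0.0003] [272.6183 173.8602]
spare 0.52 [0.5596, -0.2037, 0.0706] [341.1439 215.4453]
rack 0.62 [0.5392, -0.2471, -0.0029] [353.3733 227.5777]
stand 0.88 [0.5309, 0.1415, 0.004] [215.1095 228.8004]
upper_ear 0.79 [0.5296, 0.1373, 0.0757] [213.9666 224.9259]
upper_ear 0.62 [0.5602, -0.2007, 0.0695] [339.9758 215.2924]
upper_ear 0.49 [0.6915, -0.0197, -0.0027] [273.1346 174.4882]
dropper 0.61 [0.4486, 0.3366, 0.0017] [144.0577 257.5384]
dropper 0.45 [0.5188, -0.2795, 0.0941] [371.2656 229.255 ]
dropper 0.19 [0.5349, -0.2464, -0.0014] [353.2336 228.9957]
dish 0.83 [0.6971, -0.0179, -0.0] [272.5277 172.3477]
```

```bash
python3 - <<'E'
import cv2
a=cv2.imread("pics/scene0.png"); cv2.imwrite("pics/s1.png",cv2.resize(a[200:320,90:250],None,fx=5,fy=5,interpolation=cv2.INTER_CUBIC))
b=cv2.imread("pics/top0.png"); cv2.imwrite("pics/t1.png",cv2.resize(b[140:290,120:440],None,fx=2.5,fy=2.5,interpolation=cv2.INTER_CUBIC))
cv2.imwrite("pics/e1.png",cv2.resize(a[150:250,270:400],None,fx=6,fy=6,interpolation=cv2.INTER_CUBIC))
E
```

```text
(no output)
```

View pics/s1.png

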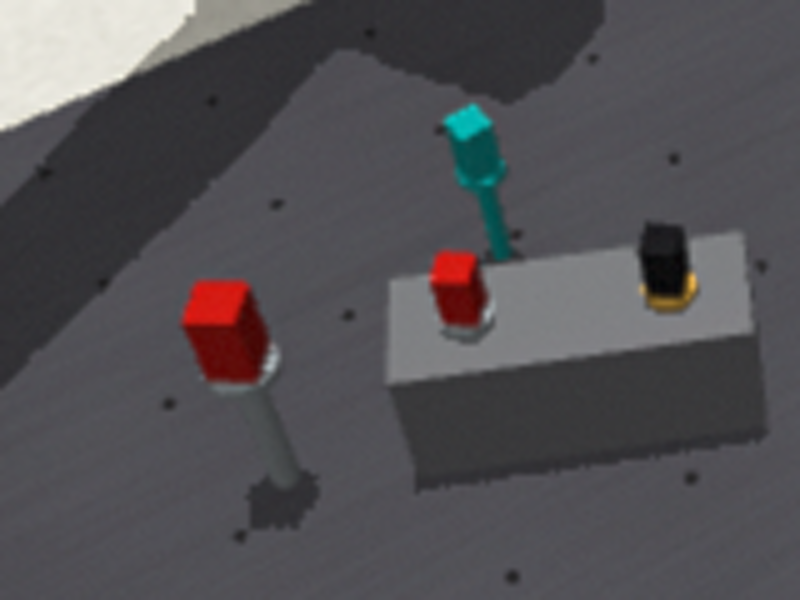

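View pics/t1.png

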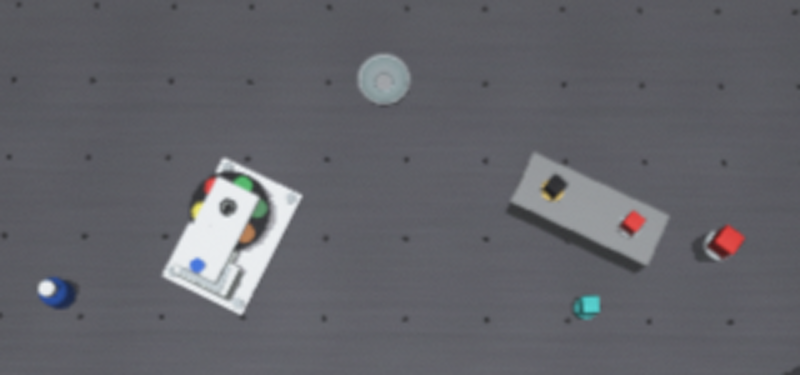

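View pics/e1.png

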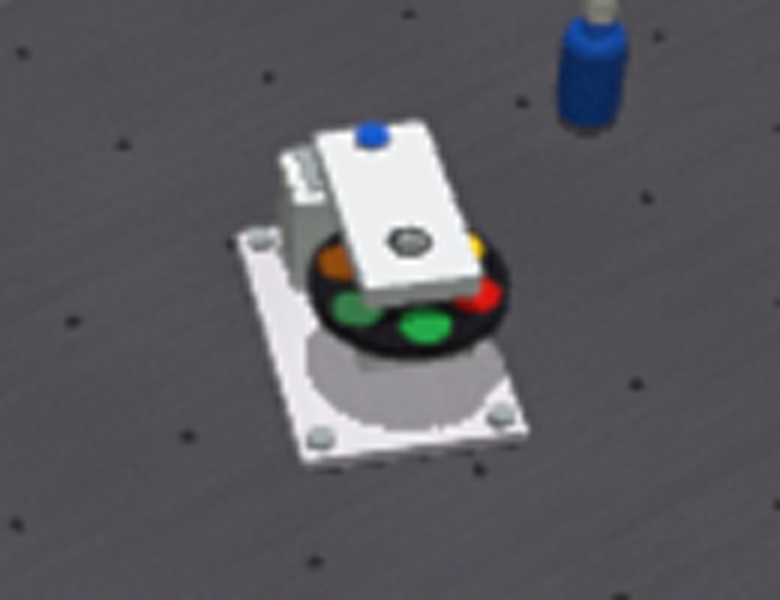

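The two scene crops show the small red-headed axle in the rack at scene ≈(182,258). The decoys are a larger red one at ≈(135,267) and a turquoise one at ≈(184,229). The ring is at scene ≈(338,190) and top ≈(211,223). Next I refine these by pixel.

```bash
cat > m.py <<'E'
from h import *
def blob(mask,near):
    n,l,st,ce=cv2.connectedComponentsWithStats(mask.astype(np.uint8))
    k=[i for i in range(1,n) if st[i,4]>=8]; i=min(k,key=lambda i:np.hypot(*(ce[i]-near))); return ce[i],st[i,4],l==i
def tri(ss,uvs):
    A=[];b=[]
    for s,uv in zip(ss,uvs):
        o=s["pose"][:3,3];d=atz(s,uv,0)-o;d/=np.linalg.norm(d);M=np.eye(3)-np.outer(d,d);A.append(M);b.append(M@o)
    return np.linalg.lstsq(np.vstack(A),np.hstack(b),rcond=None)[0]
E
python3 - <<'E'
from m import *
S=[snapshot("scene"),snapshot("top")]
R=[];H=[]
for s,c,rn,hn in zip(S,("scene","top"),((338.3,190.2),(211,222.8)),((181.6,258),(372.8,229.2))):
    p=s["pixels"].astype(int); g=p.max(2)
    w=np.clip(215-g,0,None).astype(float); y,x=np.mgrid[:420,:560]; m=np.hypot(x-rn[0],y-rn[1])<(5.5 if c=="scene" else 4.6)
    uv=np.array([(w*m*x).sum(),(w*m*y).sum()])/(w*m).sum(); R.append(uv)
    u,v=map(int,rn); print(g[v-6:v+7,u-7:u+9])
    rm=(p[...,2]>90)&(p[...,1]<70)&(p[...,0]<70); h,a,l=blob(rm,hn); H.append(h)
    print(c,"ring",uv,atz(s,uv,.076),"head",h,a,atz(s,h,.091))
    sil=silhouettes("stand",c)[0]["pixels"]; r=silhouettes("rack",c); print([ (round(q["conf"],2),q["pixels"].sum()) for q in r])
    for nm,z,mm in(("stand",.005,sil),("rack",.07,r[0]["pixels"])):
        ct=max(cv2.findContours(mm.astype(np.uint8),0,2)[0],key=cv2.contourArea); b=cv2.boxPoints(cv2.minAreaRect(ct)); print(nm,[atz(s,q,z)[:2] for q in b])
print("tri",tri(S,R),tri(S,H))
E
```

```text
[[239 238 239 239 239 239 239 239 239 239 239 238 240 242 234 118]
 [240 239 239 239 239 240 239 239 240 239 239 239 239 241 238 178]
 [239 239 240 240 241 241 241 239 241 241 240 239 239 240 242 235]
 [239 239 240 241 238 237 234 212 235 238 242 240 239 240 241 239]
 [239 239 241 233 150  99 116 106 102 150 233 242 240 239 240 236]
 [240 240 237 188  78 107 164 150 139 124 138 237 241 239 240 242]
 [239 240 235 160  73 122 129 129 131 140 105 218 239 239 240 241]
 [240 240 242 232 129  87 112 114 108  99 148 238 241 239 240 240]
 [240 240 240 243 232 139 119 111 122 181 239 242 240 239 240 240]
 [240 239 240 240 242 241 242 243 242 241 242 240 239 239 239 240]
 [241 240 239 239 240 241 242 242 241 241 240 240 240 241 240 241]
 [241 240 240 239 241 240 241 241 242 241 240 240 239 239 239 238]
 [244 242 239 240 239 239 239 239 238 236 221 213 192 189 183 161]]
scene ring [337.6393 189.9143] [0.5345 0.1483 0.076 ] head [180.4188 256.8376] 117 [ 0.5169 -0.2819  0.091 ]
[(0.68, np.int64(2575)), (0.64, np.int64(167))]
stand [array([0.3701, 0.1717]), array([0.419 , 0.2968]), array([0.6093,
[... 726 characters left out ...]
6 194 235 239 239 238 235]
 [238 239 238 229 187 124  99 122 150 183 224 238 238 238 237 226]
 [238 238 239 237 228 198 171 179 215 234 237 239 239 238 235 207]
 [239 239 238 239 238 236 235 235 236 239 239 238 239 238 225 170]
 [238 238 238 239 239 239 238 239 239 239 238 238 238 235 206 127]]
top ring [210.7217 222.4766] [0.5361 0.1461 0.076 ] head [371.0714 230.4286] 14 [ 0.5162 -0.2795  0.091 ]
[(0.88, np.int64(1403))]
stand [array([0.4736, 0.2329]), array([0.6107, 0.1706]), array([0.5605, 0.0689]), array([0.425 , 0.1325])]
rack [array([ 0.534 , -0.1512]), array([ 0.6008, -0.1823]), array([ 0.5327, -0.3269]), array([ 0.4671, -0.2948])]
tri [0.536  0.1463 0.078 ] [ 0.5161 -0.2807  0.0896]
```

Call:
{"method": "move_arm", "body": {
  "moves": [
    [[-40,20,0],-5],
    [[-90,45,0],-11],
    [[-140,70,0],-17],
    [[-190,95,0],-23],
    [[-240,120,0],-29],
    [[-290,144,0],-35],
    [[-340,169,0],-41],
    [[-385,190,0],-45],
    [[-408,202,0],-47.5],
    [[-408,202,30],-47.5],
    [[-408,202,60],-47.5],
    [[-408,202,60],-47.5]
  ],
  "jaw": 50,
  "newtons": 40
}}

```text
time: 2.7
tcp_pos: [0.5147, -0.2805, 0.1691]
tool_rot: [3.136, -0.001, -2.008]
wrist_force: [-0.1, 0.4, 1.0]
gripper_width: 0.05
gripper_force: 0.0
```

```bash
python3 - <<'E'
from m import *
o=get_obs(); print({k:o[k] for k in("time","tcp_pos","tool_rot","wrist_force","gripper_width")})
s=snapshot("scene"); a=s["pixels"].copy()
print(proj(s,o["tcp_pos"]))
p=tuple(int(v) for v in proj(s,o["tcp_pos"])); cv2.imwrite("pics/s2.png",cv2.resize(a[190:310,100:260],None,fx=5,fy=5,interpolation=cv2.INTER_CUBIC))
E
```

```text
{'time': 2.7, 'tcp_pos': array([ 0.5147, -0.2805,  0.1691]), 'tool_rot': array([ 3.136 , -0.0008, -2.0078]), 'wrist_force': array([-0.0895,  0.4167,  1.0001]), 'gripper_width': 0.050022220878947185}
[173.6543 231.7148]
```

View pics/s2.png

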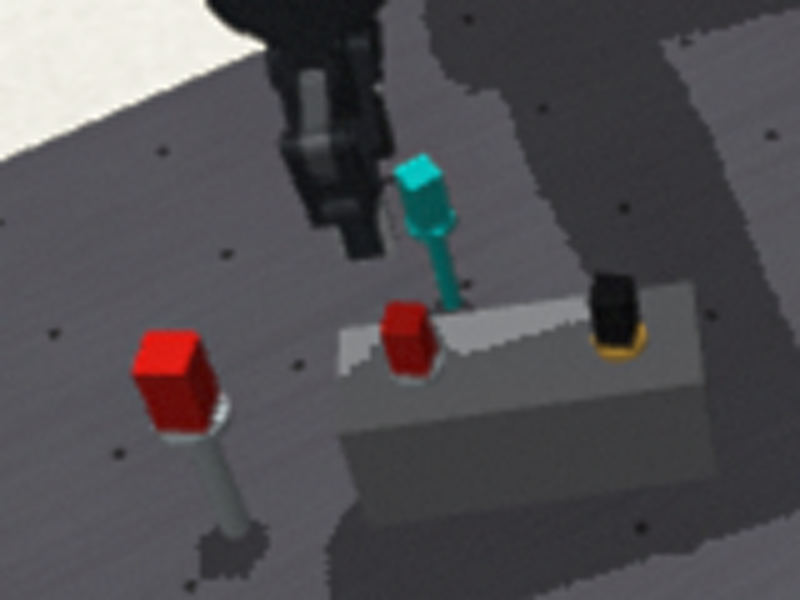

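Call:
{"method": "move_arm", "body": {
  "moves": [
    [[-0.8,-1.8,25],0],
    [[-0.8,-1.8,50],0],
    [[-0.8,-1.8,70],0],
    [[-0.8,-1.8,82],0],
    [[-0.8,-1.8,88],0],
    [[-0.8,-1.8,88],0]
  ]
}}

```text
time: 3.5
tcp_pos: [0.5185, -0.2813, 0.0838]
tool_rot: [-3.141, -0.0, -2.008]
wrist_force: [-0.0, 0.9, 0.4]
gripper_width: 0.0501
gripper_force: 0.0
```

Call:
{"method": "move_arm", "body": {
  "moves": [
    [[0,0,0],0],
    [[0,0,0],0],
    [[0,0,0],0],
    [[0,0,0],0],
    [[0,0,0],0],
    [[0,0,0],0]
  ],
  "jaw": 5,
  "newtons": 50
}}

```text
time: 4.25
tcp_pos: [0.5188, -0.2812, 0.0843]
tool_rot: [-3.14, -0.0, -2.007]
wrist_force: [-0.9, 0.1, 6.6]
gripper_width: 0.0184
gripper_force: 49.0
```

Call:
{"method": "move_arm", "body": {
  "moves": [
    [[0,0,0],0],
    [[0,0,0],0],
    [[0,0,3],0],
    [[0,0,6],0],
    [[0,0,6],0],
    [[0,0,6],0]
  ],
  "jaw": 30
}}

```text
time: 5.0
tcp_pos: [0.5182, -0.2811, 0.0773]
tool_rot: [3.142, -0.0, -2.008]
wrist_force: [0.2, -0.2, 0.2]
gripper_width: 0.0298
gripper_force: 0.0
```

Call:
{"method": "move_arm", "body": {
  "moves": [
    [[0,0,0],0],
    [[0,0,0],0],
    [[0,0,0],0],
    [[0,0,0],0],
    [[0,0,0],0]
  ],
  "jaw": 5,
  "newtons": 60
}}

```text
time: 5.62
tcp_pos: [0.5184, -0.2811, 0.0776]
tool_rot: [-3.141, 0.0, -2.008]
wrist_force: [0.3, 0.1, 1.9]
gripper_width: 0.0179
gripper_force: 58.7
```

Call:
{"method": "move_arm", "body": {
  "moves": [
    [[0,0,-15],0],
    [[0,0,-40],0],
    [[0,0,-70],0],
    [[0,0,-100],0],
    [[0,0,-125],0],
    [[-20,8,-130],0],
    [[-60,25,-130],0],
    [[-105,44,-130],0],
    [[-155,64,-130],0],
    [[-205,85,-130],0],
    [[-255,106,-130],0],
    [[-305,127,-130],0],
    [[-350,145,-130],0],
    [[-380,158,-130],0],
    [[-395,164,-130],0],
    [[-395,164,-115],0],
    [[-395,164,-90],0],
    [[-395,164,-85],0],
    [[-395,164,-85],0]
  ]
}}

```text
time: 8.0
tcp_pos: [0.5366, 0.1451, 0.162]
tool_rot: [3.141, -0.001, -2.009]
wrist_force: [0.7, -0.4, -0.0]
gripper_width: 0.018
gripper_force: 59.3
```

```bash
python3 - <<'E'
from m import *
o=get_obs(); print({k:o[k] for k in("time","tcp_pos","tool_rot","wrist_force","gripper_width")})
t=o["tcp_pos"]
for c,n in(("scene",(338,190)),("top",(211,222))):
    s=snapshot(c); a=s["pixels"]
    print(c,proj(s,t-[0,0,.0676]),proj(s,[.536,.1465,.076]))
    y,x=150,270
    if c=="top": y,x=180,160
    cv2.imwrite(f"pics/{c}3.png",cv2.resize(a[y:y+80,x:x+105],None,fx=7,fy=7,interpolation=cv2.INTER_CUBIC))
E
```

```text
{'time': 8.0, 'tcp_pos': array([0.5366, 0.1451, 0.162 ]), 'tool_rot': array([ 3.1411, -0.0012, -2.0089]), 'wrist_force': array([ 0.7188, -0.4101, -0.0198]), 'gripper_width': 0.01802703850987555}
scene [337.6313 185.4329] [337.4743 190.5102]
top [210.3537 221.0851] [210.5864 222.5156]
```

View pics/scene3.png

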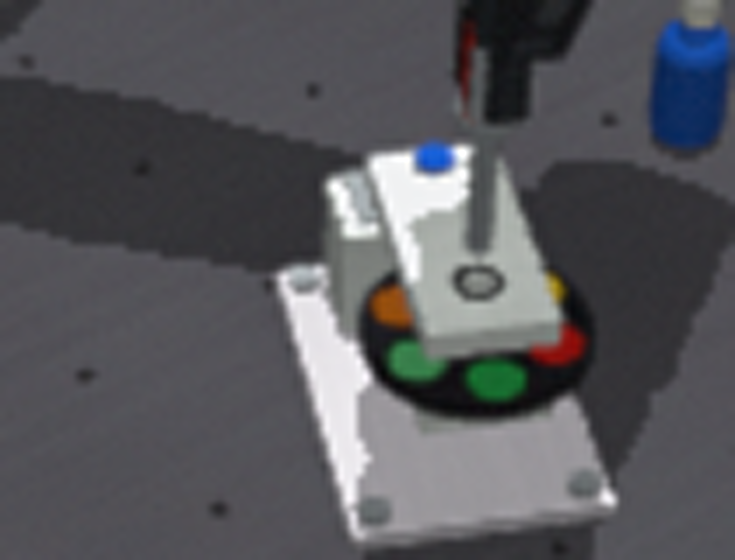

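The tip is at scene px ≈(338.3,184.8), just above the ring at ≈(337.8,190). They are nearly in line. I lower it to just above the ear and compare the two subpixel.

Call:
{"method": "move_arm", "body": {
  "moves": [
    [[0,0,7],0],
    [[0,0,12],0],
    [[0,0,14],0],
    [[0,0,14],0]
  ]
}}

```text
time: 8.6
tcp_pos: [0.5366, 0.1462, 0.1481]
tool_rot: [3.141, -0.0, -2.008]
wrist_force: [0.6, 0.3, -0.5]
gripper_width: 0.0182
gripper_force: 59.3
```

```bash
python3 - <<'E'
from m import *
o=get_obs(); t=o["tcp_pos"]; print(t,o["wrist_force"])
s=snapshot("scene"); a=s["pixels"]; g=a.max(2)
print("tip exp",proj(s,t-[0,0,.0676]),"ring 337.64 189.91 (z.076)")
print(g[172:197,328:350])
b=snapshot("top")["pixels"]
cv2.imwrite("pics/n4.png",np.hstack([cv2.resize(a[165:205,315:355],None,fx=10,fy=10,interpolation=cv2.INTER_CUBIC),cv2.resize(b[200:240,190:230],None,fx=10,fy=10,interpolation=cv2.INTER_CUBIC)]))
E
```

```text
[0.5366 0.1462 0.1481] [ 0.6289  0.3005 -0.5005]
tip exp [337.6437 189.3696] ring 337.64 189.91 (z.076)
[[240 198 209 213 212 212 203 158 115  88  88  77  74  76  86  85  88  85
   84  87  83  85]
 [239 172 177 199 202 198 190 220 210 122  84  82  82  85  89  82  85  85
   86  83  59  55]
 [238 172 146 145 147 162 203 245 243 160  89  86  87 105 118  88  86  87
   87  79  56  53]
 [244 242 240 225 226 242 244 246 236 133  82  84  89 124 129  90  87  87
   82  57  51  55]
 [242 243 243 243 242 243 244 241 179 100  82  84  97 150 160  84  79  82
   80  55  55  55]
 [242 242 242 243 242 242 244 241 172  99  82  84  96 152 167 114  60  55
   56  54  53  55]
 [242 243 243 243 243 243 244 237 173 101  84  81  96 150 171 140  64  48
   51  54  53  54]
 [239 240 241 241 241 241 236 188 164 100  84  82  94 149 176 163  77  52
   54  55  54  53]
 [198 180 179 180 182 179 179 171 162  88  83  82 102 170 178 169 117  62
   52  52  55  53]
 [236 179 170 172 171 171 170 173 164  88  83  83 107 174 177 177 162  77
   50  51  53  54]
 [239 193 171 172 172 173 174 176 166  90  83  81 107 172 176 175 
[... 629 characters left out ...]
7  83  74  92 170 179 178 179
  180 167 124  77]
 [153 178 178 179 179 173 137  65 112 113 111 126 114  72 150 176 179 180
  180 177 164 146]
 [124 174 178 178 179 179 167  94  81 116 119 111  80  99 171 178 177 179
  178 176 168 151]
 [116 162 179 180 181 181 182 165  95  88  80  85 123 172 180 177 175 177
  180 179 171 147]
 [119 149 179 180 178 178 180 180 174 178 175 174 174 179 178 177 175 176
  177 178 173 134]
 [124 124 172 178 178 176 178 180 179 181 181 178 176 176 177 176 175 176
  176 178 179 164]
 [133 112 149 175 178 177 179 179 179 178 179 176 175 175 174 174 173 174
  173 175 175 158]
 [ 89  99 144 177 179 176 176 175 176 176 172 173 169 163 162 153 151 148
  139 132 133 124]]
```

View pics/n4.png

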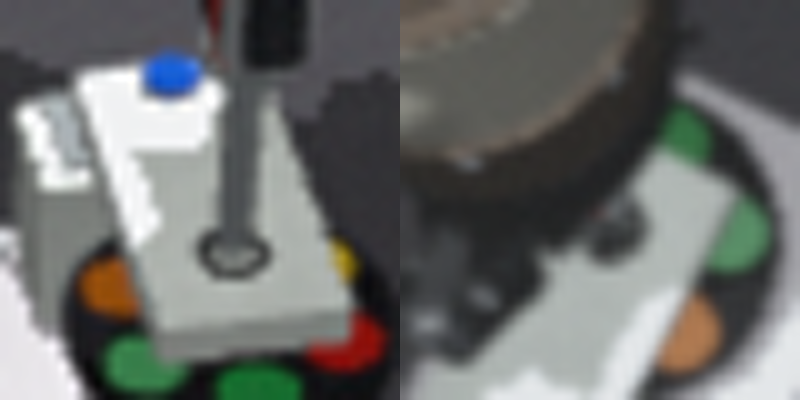

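The shank centre column is ≈338.0, level with the ring at ≈337.95. Its end row suggests the tip is about 1 mm too far from the camera. I shift that much and feel downward.

Call:
{"method": "move_arm", "body": {
  "moves": [
    [[0.4,-1.2,0],0],
    [[0.4,-1.2,2],0],
    [[0.4,-1.2,4],0],
    [[0.4,-1.2,5],0],
    [[0.4,-1.2,5],0]
  ]
}}

```text
time: 9.32
tcp_pos: [0.5376, 0.1453, 0.1434]
tool_rot: [3.142, -0.0, -2.008]
wrist_force: [-1.1, 0.1, 1.4]
gripper_width: 0.0178
gripper_force: 59.5
```

Call:
{"method": "move_arm", "body": {
  "moves": [
    [[0,0,0.5],0],
    [[0,0,1],0],
    [[0,0,1],0]
  ]
}}

```text
time: 9.7
tcp_pos: [0.5378, 0.1454, 0.143]
tool_rot: [-3.141, 0.0, -2.008]
wrist_force: [-2.7, -0.1, 5.1]
gripper_width: 0.0178
gripper_force: 60.0
```

Call:
{"method": "move_arm", "body": {
  "moves": [
    [[0,0,-1],0],
    [[0.4,0.9,-1],0],
    [[0.4,0.9,0],0],
    [[0.4,0.9,0],0]
  ]
}}

```text
time: 10.2
tcp_pos: [0.5373, 0.1456, 0.1429]
tool_rot: [-3.14, 0.001, -2.007]
wrist_force: [0.8, -0.4, 5.0]
gripper_width: 0.0175
gripper_force: 60.0
```

Call:
{"method": "move_arm", "body": {
  "moves": [
    [[0,0,0.5],0],
    [[0,0,1],0],
    [[0,0,1],0]
  ]
}}

```text
time: 10.58
tcp_pos: [0.5361, 0.1454, 0.1404]
tool_rot: [3.14, -0.001, -2.008]
wrist_force: [-0.2, 1.6, -1.0]
gripper_width: 0.0181
gripper_force: 59.3
```

Call:
{"method": "move_arm", "body": {
  "moves": [
    [[0,0,0.5],0],
    [[0,0,1],0],
    [[0,0,1.5],0],
    [[0,0,2],0],
    [[0,0,2],0]
  ]
}}

```text
time: 11.2
tcp_pos: [0.5365, 0.1454, 0.1392]
tool_rot: [3.141, -0.0, -2.008]
wrist_force: [-0.2, 1.6, -0.2]
gripper_width: 0.018
gripper_force: 59.3
```

Call:
{"method": "move_arm", "body": {
  "moves": [
    [[-0.4,0.2,0.5],0],
    [[-0.4,0.2,1],0],
    [[-0.4,0.2,2],0],
    [[-0.4,0.2,3],0],
    [[-0.4,0.2,4],0],
    [[-0.4,0.2,4],0]
  ]
}}

```text
time: 11.95
tcp_pos: [0.5365, 0.1457, 0.1352]
tool_rot: [3.141, -0.0, -2.008]
wrist_force: [-0.1, -0.4, -1.8]
gripper_width: 0.0178
gripper_force: 59.3
```

Call:
{"method": "move_arm", "body": {
  "moves": [
    [[0,0,1],0],
    [[0,0,2],0],
    [[0,0,3],0],
    [[0,0,4],0],
    [[0,0,5],0],
    [[0,0,6],0],
    [[0,0,7],0],
    [[0,0,7],0]
  ]
}}

```text
time: 12.95
tcp_pos: [0.5365, 0.1458, 0.1282]
tool_rot: [3.141, -0.0, -2.008]
wrist_force: [0.2, 0.3, -0.6]
gripper_width: 0.0177
gripper_force: 59.3
```

Call:
{"method": "move_arm", "body": {
  "moves": [
    [[0,0,1],0],
    [[0,0,2],0],
    [[0,0,3],0],
    [[0,0,4],0],
    [[0,0,4],0]
  ]
}}

```text
time: 13.58
tcp_pos: [0.5366, 0.1458, 0.1242]
tool_rot: [3.141, -0.0, -2.008]
wrist_force: [-0.8, 0.7, -0.2]
gripper_width: 0.0179
gripper_force: 59.3
```

Free so far, with the tip at about 57 mm and inside the wheel. I continue toward the lower ear.

Call:
{"method": "move_arm", "body": {
  "moves": [
    [[0,0,1],0],
    [[0,0,2],0],
    [[0,0,3],0],
    [[0,0,4],0],
    [[0,0,5],0],
    [[0,0,6],0],
    [[0,0,7],0],
    [[0,0,8],0],
    [[0,0,9],0],
    [[0,0,10],0],
    [[0,0,11],0],
    [[0,0,12],0],
    [[0,0,13],0],
    [[0,0,14],0],
    [[0,0,15],0],
    [[0,0,15],0]
  ]
}}

```text
time: 15.58
tcp_pos: [0.5366, 0.1458, 0.1092]
tool_rot: [3.141, -0.0, -2.008]
wrist_force: [0.2, 0.7, -1.3]
gripper_width: 0.0179
gripper_force: 59.3
```

Call:
{"method": "move_arm", "body": {
  "moves": [
    [[0,0,0.7],0],
    [[0,0,1.4],0],
    [[0,0,2],0],
    [[0,0,2.5],0],
    [[0,0,2.5],0]
  ]
}}

```text
time: 16.2
tcp_pos: [0.5366, 0.1458, 0.1068]
tool_rot: [3.142, -0.0, -2.008]
wrist_force: [0.3, 0.7, -1.0]
gripper_width: 0.0177
gripper_force: 59.3
```

Call:
{"method": "move_arm", "body": {
  "moves": [
    [[0,0,0.7],0],
    [[0,0,1.4],0],
    [[0,0,2],0],
    [[0,0,2],0]
  ]
}}

```text
time: 16.7
tcp_pos: [0.5366, 0.1458, 0.1047]
tool_rot: [3.142, -0.0, -2.008]
wrist_force: [-0.5, -0.6, -1.0]
gripper_width: 0.018
gripper_force: 59.3
```

Call:
{"method": "move_arm", "body": {
  "moves": [
    [[0,0,0.7],0],
    [[0,0,1.4],0],
    [[0,0,2],0],
    [[0,0,3],0],
    [[0,0,3],0]
  ]
}}

```text
time: 17.32
tcp_pos: [0.5368, 0.1459, 0.1021]
tool_rot: [-3.141, 0.0, -2.008]
wrist_force: [-1.0, -0.0, 0.8]
gripper_width: 0.0175
gripper_force: 59.5
```

Call:
{"method": "move_arm", "body": {
  "moves": [
    [[0,0,0.7],0],
    [[0,0,1.4],0],
    [[0,0,2],0],
    [[0,0,3],0],
    [[0,0,3],0]
  ]
}}

```text
time: 17.95
tcp_pos: [0.5354, 0.1458, 0.0978]
tool_rot: [3.139, -0.001, -2.009]
wrist_force: [-3.3, 2.5, -2.2]
gripper_width: 0.0176
gripper_force: 59.0
```

Call:
{"method": "move_arm", "body": {
  "moves": [
    [[0,0,0.7],0],
    [[0,0,1.4],0],
    [[0,0,2],0],
    [[0,0,3],0],
    [[0,0,3],0]
  ]
}}

```text
time: 18.58
tcp_pos: [0.5362, 0.1456, 0.0954]
tool_rot: [3.141, -0.001, -2.008]
wrist_force: [-2.8, 1.9, -0.1]
gripper_width: 0.0182
gripper_force: 59.3
```

Call:
{"method": "move_arm", "body": {
  "moves": [
    [[0,0,1],0],
    [[0,0,2],0],
    [[0,0,3],0],
    [[0,0,4],0],
    [[0,0,4],0]
  ]
}}

```text
time: 19.2
tcp_pos: [0.5365, 0.1459, 0.0915]
tool_rot: [3.141, 0.0, -2.008]
wrist_force: [-3.2, 1.2, 0.2]
gripper_width: 0.018
gripper_force: 59.3
```

Call:
{"method": "move_arm", "body": {
  "moves": [
    [[0,0,1],0],
    [[0,0,2],0],
    [[0,0,3],0],
    [[0,0,4],0],
    [[0,0,4],0]
  ]
}}

```text
time: 19.82
tcp_pos: [0.5365, 0.1459, 0.0876]
tool_rot: [3.141, 0.0, -2.008]
wrist_force: [-3.4, 1.7, -0.2]
gripper_width: 0.0178
gripper_force: 59.3
```

Call:
{"method": "move_arm", "body": {
  "moves": [
    [[0,0,0.7],0],
    [[0,0,1.4],0],
    [[0,0,2],0],
    [[0,0,2.5],0],
    [[0,0,2.5],0]
  ]
}}

```text
time: 20.45
tcp_pos: [0.5365, 0.1458, 0.0851]
tool_rot: [3.141, -0.0, -2.008]
wrist_force: [-3.7, 0.8, 0.1]
gripper_width: 0.018
gripper_force: 59.4
```

Call:
{"method": "move_arm", "body": {
  "moves": [
    [[0,0,0.4],0],
    [[0,0,0.8],0],
    [[0,0,1],0],
    [[0,0,1],0]
  ]
}}

```text
time: 20.95
tcp_pos: [0.5366, 0.1458, 0.0843]
tool_rot: [-3.142, -0.0, -2.008]
wrist_force: [-3.4, 1.0, 2.0]
gripper_width: 0.0179
gripper_force: 59.4
```

Call:
{"method": "move_arm", "body": {
  "moves": [
    [[0,0,0.3],0],
    [[0,0,0.6],0],
    [[0,0,0.6],0]
  ]
}}

```text
time: 21.32
tcp_pos: [0.5366, 0.1458, 0.0837]
tool_rot: [3.142, -0.0, -2.008]
wrist_force: [-4.0, 1.1, 0.8]
gripper_width: 0.0178
gripper_force: 59.4
```

Call:
{"method": "move_arm", "body": {
  "moves": [
    [[0,0,0.3],0],
    [[0,0,0.6],0],
    [[0,0,0.6],0]
  ]
}}

```text
time: 21.7
tcp_pos: [0.5366, 0.1458, 0.0836]
tool_rot: [-3.141, 0.0, -2.008]
wrist_force: [-4.2, 0.9, 5.8]
gripper_width: 0.0177
gripper_force: 59.9
```

Call:
{"method": "move_arm", "body": {
  "moves": [
    [[0,0,0.3],0],
    [[0,0,0.6],0],
    [[0,0,0.6],0]
  ]
}}

```text
time: 22.08
tcp_pos: [0.5367, 0.1459, 0.0835]
tool_rot: [-3.141, 0.0, -2.007]
wrist_force: [-7.2, 1.2, 7.9]
gripper_width: 0.018
gripper_force: 60.4
```

Call:
{"method": "move_arm", "body": {
  "moves": [
    [[0,0,0.4],0],
    [[0,0,0.7],0],
    [[0,0,0.7],0]
  ]
}}

```text
time: 22.45
tcp_pos: [0.5367, 0.1459, 0.0835]
tool_rot: [-3.141, 0.0, -2.007]
wrist_force: [-7.6, 0.3, 11.7]
gripper_width: 0.018
gripper_force: 60.8
```

Firm stop at the home height with 12 N. I release and retreat straight up.

Call:
{"method": "move_arm", "body": {
  "moves": [
    [[0,0,0],0],
    [[0,0,0],0],
    [[0,0,0],0],
    [[0,0,0],0]
  ],
  "jaw": 40
}}

```text
time: 22.95
tcp_pos: [0.5368, 0.1457, 0.0816]
tool_rot: [-3.141, -0.0, -2.008]
wrist_force: [-0.2, 0.2, 1.5]
gripper_width: 0.0397
gripper_force: 0.0
```

Call:
{"method": "move_arm", "body": {
  "moves": [
    [[0,0,-10],0],
    [[0,0,-30],0],
    [[0,0,-60],0],
    [[0,0,-100],0],
    [[60,-20,-120],0],
    [[120,-40,-120],0],
    [[170,-60,-120],0],
    [[200,-70,-120],0],
    [[200,-70,-120],0]
  ]
}}

```text
time: 24.08
tcp_pos: [0.5151, -0.0668, 0.2026]
tool_rot: [-3.141, 0.0, -2.011]
wrist_force: [0.8, 1.0, -0.9]
gripper_width: 0.0402
gripper_force: 0.0
```

```bash
python3 - <<'E'
from m import *
o=get_obs(); print(o["time"],o["tcp_pos"],o["wrist_force"])
s=snapshot("scene"); a=s["pixels"]; b=snapshot("top")["pixels"]
R=lambda x:cv2.resize(x,(400,400),interpolation=cv2.INTER_CUBIC)
print("head exp",proj(s,[.5366,.1458,.097]),"collar",proj(s,[.5366,.1458,.076]))
cv2.imwrite("pics/f5.png",np.hstack([R(a[150:230,300:380]),R(b[190:250,180:240])]))
E
```

```text
24.075 [ 0.5151 -0.0668  0.2026] [ 0.8341  1.0048 -0.8722]
head exp [337.8997 184.5665] collar [337.41  190.743]
```

View pics/f5.png

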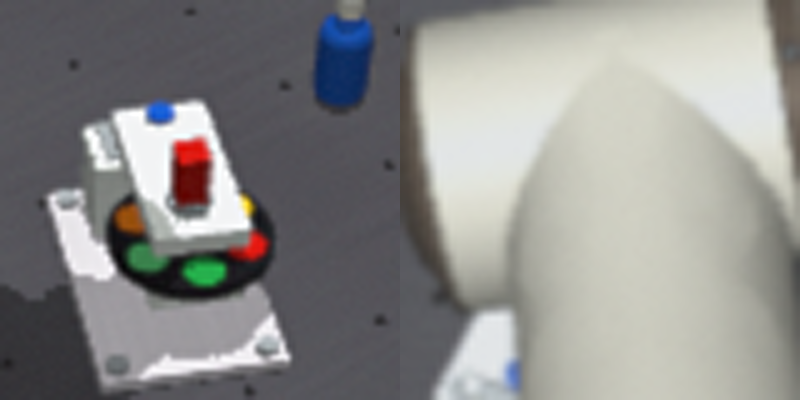

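The red head is at scene px ≈(338,184.4), against (337.9,184.6) expected at home. The collar is on the ear and the gripper is clear.

```bash
python3 -c "
from bench import *
print(job_done())"
```

```text
the job is handed in; nothing more can be done
None
```

The red-headed axle is threaded through the upper ear, wheel and lower ear with its collar seated on the upper ear. The highest press I read was about 12 N. The gripper is released and clear, and the job was handed in at about 24 s.

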